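# Press a stuck inlay tile out of its gluing frame

### The job

A wooden tile is stuck in the gluing frame that has the square opening in its back board. Take the upright round drift, push the tile out with it from behind through that square opening until the tile lies fully down on the frame's base, then stand the drift upright on the bench again, clear of the frame. Touch the tile with the drift only, not with the fingers.

Things in the scene. Friction and masses are not known exactly. Their poses are not given: they have to be found in the camera images.
- opening (a point): Centre of the square access opening, 54 x 54 mm, in the back board of the frame with the stuck tile, at that board's upper face 72 mm above the bench; z up, x and y along the opening's sides. Two more frames of the same size and wood stand beside this one in any order; one has a round opening, the other a narrow slot, and their tiles are glued in for good.
- frame_a: The gluing frame with the stuck tile: a wooden box fixed to the bench, 120 x 116 mm, 72 mm high, back side up; origin at the centre of its underside, z up. From the top: back board 10 mm thick, pocket 24 mm deep holding the tile, gap of 30 mm open to its -x and +x sides, base plate 8 mm thick.
- tile: The stuck tile, wood, 72 x 72 x 24 mm; origin at the centre of its underside, z up. Starts in the pocket, underside 33 to 38 mm above the bench, its back seen through the opening. Slides straight down only, resists with about 8 N (9 to 10 N at 40 mm/s), stays where left. Fully out when its underside is on the base plate, 8 mm above the bench, its back then at 32 mm.
- drift_mid (a point): Centre, 70 mm above the foot, of the drift: a loose upright round bar 140 mm tall, about 0.35 kg, standing on its flat foot in the row nearest the robot, z up along it. Lower half steel, 32 mm diameter; upper half a dark wooden grip, 31 mm diameter. Hold it by the grip: the lower 40 mm go into the frame. A squat turned wooden foot and a jar, both under 75 mm tall, share its row.

How it is judged:
By the outcome, as a careful person would: the job done as asked, in the order asked, and still so for the second after the job is handed in, with the robot touching nothing.
It also fails if it takes over 64 s, if anything falls off the work surface, if the arm or the gripper's body presses on something with over 40 N, if the wrist force passes 120 N, or if a joint passes its speed limit or range.

### The arm

A 6-joint arm with a two-finger parallel gripper is mounted at the origin on the work surface. World frame = base frame: x ahead of the robot, y to its left, z up, the work surface at z = 0. Lengths are in m, angles in rad, forces in N, time in s.
With the tool pointing down it reaches from about 0.3 to 0.875 m from the base axis. Payload 6.4 kg.
Tool frame: the origin (TCP) lies between the finger pads; the fingertips stand ctrl.tip_extent ahead of it and the grasp point (between the pads) is the TCP (ctrl.tip_extent is the distance from the TCP to the fingertips, in m); z points along the fingers, y is the line along which they close (so a half turn about z gives the same grasp; the last joint's range is limited). The gripper opens to 85 mm and grips with 20 to 120 N. Pads are 22 mm wide; open, the fingers measure 114 mm over their backs; the gripper's body (76 mm by 85 mm) begins 54 mm behind the grasp point. The pads swing forward as they close: fully open they stand 13 mm farther back than shut.
Start: joints at [-1.444, 0.181, 1.607, -0, 1.354, -0.206], TCP at [0.188, -0.543, 0.25] pointing down, gripper open.
Joint ranges: [-2.99, 2.99], [-0.89, 2.07], [0.3, 2.58], [-1.14, 4.28], [0, 2.63], [-3.12, 3.12]. Speed limits (rad/s): [2.57, 2.57, 3.01, 3.14, 3.14, 3.14].

### API

Orientations are given as a unit quaternion [w, x, y, z].
In Python, from bench import ctrl gives the robot as it stands.
- The arm moves only by the tool send_rows, never from a script. Its arguments are lists of equal length, an entry for each row: "dr": the turn, a rotation vector about the tool's x, y, z in units of 6 degrees (1.0 is 6 degrees), a list of three; "xyz": the shift along the tool's x, y, z in cm, a list of three; "jaw": the opening in per cent of the stroke, from 0 (shut) to 100 (fully open). In form: {"dr": [[wx, wy, wz], ...], "xyz": [[dx, dy, dz], ...], "jaw": [jaw, ...]}. A call has exactly 8 rows; each row is the pose to reach, as a shift and turn from the pose commanded when the call began, along the tool's axes at that moment; what a row does not reach only later rows make up. A row lasts 1/8 s, in which the tool goes at most 62.5 mm and 10.7 degrees, less where a joint would pass 70% of its speed; a pose out of reach is approached as far as the arm can. A call with a gripper value outside its range is refused whole. The fingers move at their own pace and stop on an object; the grip force is fixed at half the most. Time passes only in rows, so rows that repeat a pose let the fingers close, or fill a call up. It gives the time, the measured TCP pose, the force, the opening and the grip force at its end, in the units of the state.
- ctrl.get_obs(): the state, without advancing time (a new reading comes with each control period).
- ctrl.camera(name): name is "scene" or "top" or "wrist"; returns the picture (480x640x3 uint8, red, green, blue); there is no depth.
- ctrl.calibration(name): a dict with "camera_matrix" (3x3 intrinsics, pixels), "D" ([k1, k2, p1, p2, k3] as OpenCV has them; the pictures are not rectified), "world_from_camera" (4x4, takes a point from camera to world coordinates). Camera axes: x right, y up, looking along -z (the intrinsics and any distortion apply to the point x, -y, -z); pixel columns grow to the right and rows downward; lengths in m; the calibration is good to about 2 mm. A picture is of the moment at which its call begins: read the wrist's pose just before it. calibration takes no time and is no camera call; for the wrist camera it gives the pose at the moment of the call.
- ctrl.hand_in(): hands the job in; it is judged then, once.
The state is a dict: "time_s": time; "q": joint angles; "dq": joint speeds; "joint_efforts": joint torques, N m; "eef_pos": TCP position; "eef_rot": TCP orientation; "wrist_force": force on the tool from outside, world axes, zero at the start; "torque": the same for the moment, N m; "opening": opening from 0.0 (shut) to 1.0 (fully open); "grasp_force": force on a finger pad.
Only numpy, scipy, OpenCV 4.12 (cv2) and the standard library are available. Lean on these libraries where they do the work, as an engineer would, in place of code of your own. Each camera call takes 0.05 s, during which the arm holds its last target. There are 200 camera calls.

## Working session

There is one attempt and no reset: what is moved stays moved. The work goes in short steps, Python scripts to look and compute and a tool call to move; the robot and the scene stay as the last step left them, time stands still between calls to the robot, and variables do not carry over. Pictures are saved under pics/ and viewed, at most 10 in all, crops included, and the job is handed in when it is done.

Besides the shell and the picture viewer there is one more tool, called after "Emit:" as name(argument=value, ...) on one line, values as JSON. send_rows: Moves the arm, as the interface text tells. Its arguments: {"type":"object","properties":{"dr":{"type":"array","items":{"type":"array","items":{"type":"number"}}},"xyz":{"type":"array","items":{"type":"array","items":{"type":"number"}}},"jaw":{"type":"array","items":{"type":"number"}}},"required":["dr","xyz","jaw"]}

```bash
mkdir -p pics; cat > h.py <<'E'
import numpy as np, cv2
from scipy.spatial.transform import Rotation as R
from bench import ctrl
def snap(n,f):
    c=ctrl.calibration(n); im=ctrl.camera(n); cv2.imwrite('pics/'+f,im[:,:,::-1]); return im,c
def ray(c,uv):
    K=np.array(c['camera_matrix'],float);D=np.array(c['D'],float);T=np.array(c['world_from_camera'])
    p=cv2.undistortPoints(np.array(uv,float).reshape(-1,1,2),K,D).reshape(-1,2)
    d=np.c_[p[:,0],-p[:,1],-np.ones(len(p))]@T[:3,:3].T
    return T[:3,3],d
def onz(c,uv,z):
    o,d=ray(c,uv); return o+d*((z-o[2])/d[:,2])[:,None]
def proj(c,P):
    K=np.array(c['camera_matrix'],float);D=np.array(c['D'],float);T=np.array(c['world_from_camera'])
    q=(np.array(P,float).reshape(-1,3)-T[:3,3])@T[:3,:3]; q=q*[1,-1,-1]
    return cv2.projectPoints(q.reshape(-1,1,3),np.zeros(3),np.zeros(3),K,D)[0].reshape(-1,2)
E
python3 - <<'E'
from h import *
for n in ['top','scene']:
    im,c=snap(n,n+'0.png'); print(n,np.round(c['world_from_camera'],3).tolist(),np.round(c['camera_matrix'],1).tolist(),c['D'])
o=ctrl.get_obs(); print(o); print(ctrl.tip_extent)
E
```

```text
top [[0.004, 0.996, -0.093, 0.433], [-1.0, 0.002, -0.02, 0.005], [-0.02, 0.093, 0.995, 0.893], [0.0, 0.0, 0.0, 1.0]] [[465.2, 0.0, 320.8], [0.0, 465.2, 246.4], [0.0, 0.0, 1.0]] [-0.09224752  0.          0.          0.          0.        ]
scene [[-0.32, -0.64, 0.699, 1.136], [0.947, -0.218, 0.234, 0.222], [0.002, 0.737, 0.676, 0.682], [0.0, 0.0, 0.0, 1.0]] [[491.6, 0.0, 310.6], [0.0, 491.6, 236.1], [0.0, 0.0, 1.0]] [-0.04207539  0.          0.          0.          0.        ]
{'time_s': 0.1, 'q': array([-1.44427840e+00,  1.81476456e-01,  1.60791392e+00,  7.79796616e-07,
        1.35378563e+00, -2.06295295e-01]), 'dq': array([ 0.00012607, -0.00029   , -0.00307716,  0.00080463,  0.00105457,
        0.00166493]), 'joint_efforts': array([ 1.94046734e-04, -4.45881736e+01, -3.52236128e+01, -3.14826138e-04,
        4.26128317e-03,  9.39328146e-06]), 'eef_pos': array([ 0.18781357, -0.54296901,  0.2494659 ]), 'eef_rot': array([-7.91032045e-04,  9.86186045e-01,  1.65639542e-01,  3.19509611e-05]), 'wrist_force': array([0.11540574, 0.23564058, 0.34126098]), 'torque': array([ 0.01688768,  0.02676376, -0.03157919]), 'grasp_force': 0.0, 'opening': 0.9986467254957055}
0.019
```

View pics/top0.png

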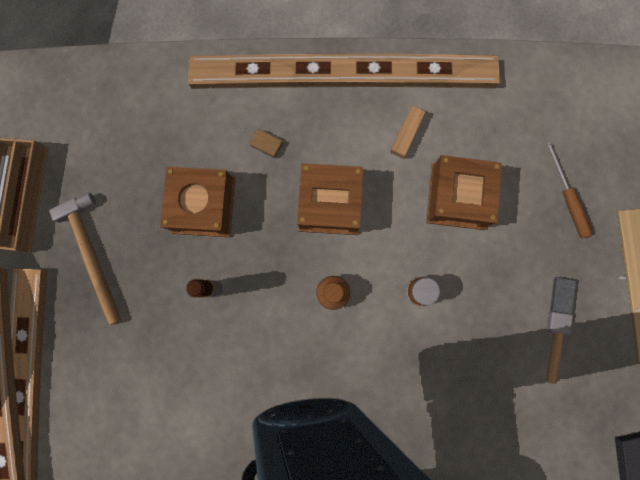

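View pics/scene0.png

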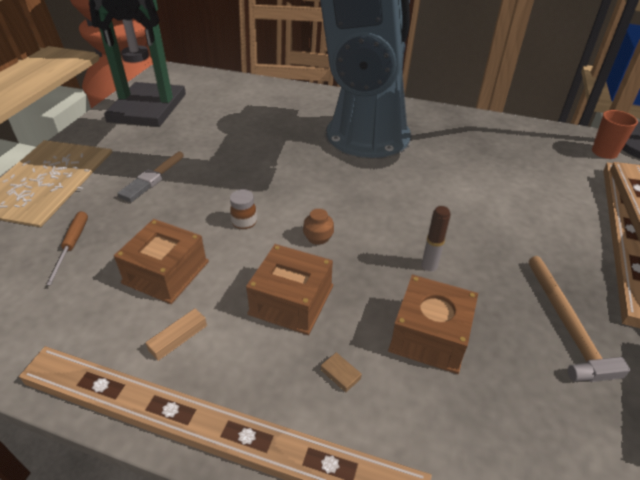

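The top view shows the square-opening frame at about (470,190). The drift, with its dark grip, is at (200,288), and the slot and round-hole frames are at (330,198) and (197,200). I'll enlarge crops of both to measure them.

```bash
python3 - <<'E'
import cv2,numpy as np
t=cv2.imread('pics/top0.png');s=cv2.imread('pics/scene0.png')
f=lambda i,x,y,w,h:cv2.resize(i[y:y+h,x:x+w],(400,300),interpolation=cv2.INTER_CUBIC)
cv2.imwrite('pics/c.png',np.vstack([np.hstack([f(t,420,145,100,75),f(s,110,215,100,75)]),np.hstack([f(t,170,260,80,60),f(s,400,200,80,60+20-20)])]))
E
python3 - <<'E'
from h import *
c=ctrl.calibration('top');s=ctrl.calibration('scene')
print(onz(c,[[470,190],[200,288],[330,198],[197,200]],.072)); 
print(onz(s,[[431,268]],0.0), onz(c,[[200,288]],.14))
E
```

```text
[[ 0.61261821 -0.24666116  0.072     ]
 [ 0.43523643  0.23684469  0.072     ]
 [ 0.59718448  0.00579587  0.072     ]
 [ 0.59416677  0.24691725  0.072     ]]
[[0.44236155 0.23374179 0.        ]] [[0.4350488  0.21767345 0.14      ]]
```

View pics/c.png

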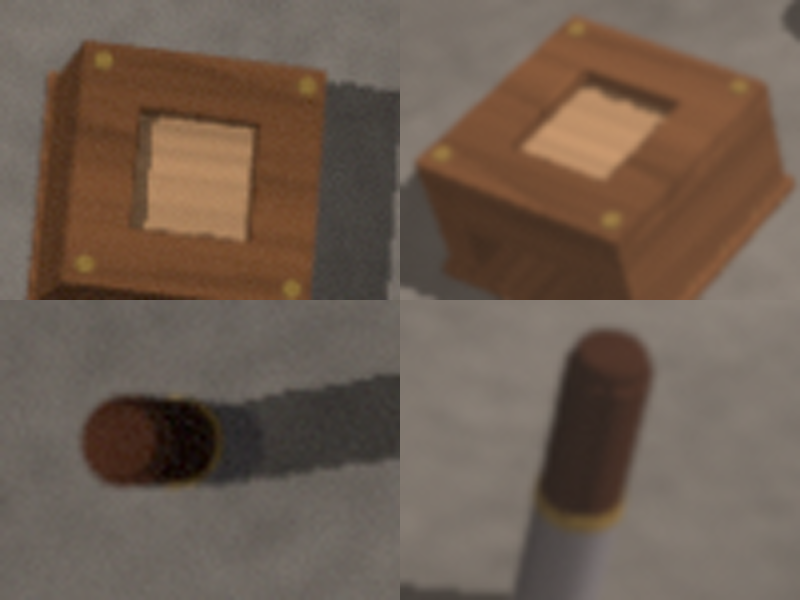

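The crops give usable corner pins and opening corners for the square-opening frame. They also show the drift's brass ring at mid height and its top disc.

```bash
python3 - <<'E'
from h import *
c=ctrl.calibration('top');s=ctrl.calibration('scene')
g=lambda a,ox,oy,k:(np.array(a)+.5)/k-.5+[ox,oy]
def rep(n,P):
    m=P.mean(0); 
    e=P[[1,3]].mean(0)-P[[0,2]].mean(0); f=P[[2,3]].mean(0)-P[[0,1]].mean(0)
    print(n,np.round(m,4),'sizes',np.linalg.norm(e).round(4),np.linalg.norm(f).round(4),'ang',np.degrees(np.arctan2(e[1],e[0])).round(1),np.degrees(np.arctan2(f[1],f[0])).round(1))
rep('top pins',onz(c,g([[103,60],[307,86],[85,264],[291,289]],420,145,4),.072))
rep('top open',onz(c,g([[140,108],[260,124],[130,228],[247,242]],420,145,4),.072))
rep('sc pins',onz(s,g([[177,28],[339,87],[41,154],[211,219]],110,215,4),.072))
rep('sc open',onz(s,g([[182,70],[280,102],[123,147],[212,180]],110,215,4),.072))
print('drift top ring',onz(c,g([[176,144]],170,260,5),.07),'top disc',onz(c,g([[119,141]],170,260,5),.14))
print('scene ring',onz(s,g([[180,205]],400,200,5),.07),'disc',onz(s,g([[217,55]],400,200,5),.14))
T=ctrl.calibration('wrist');print(np.round(T['world_from_camera'],3).tolist(),np.round(T['camera_matrix'],1).tolist())
E
```

```text
top pins [ 0.6161 -0.2448  0.072 ] sizes 0.094 0.0943 ang -96.8 173.3
top open [ 0.6155 -0.2435  0.072 ] sizes 0.0543 0.0552 ang -96.9 172.6
sc pins [ 0.6156 -0.2438  0.072 ] sizes 0.0939 0.0939 ang 83.2 -7.0
sc open [ 0.6172 -0.2393  0.072 ] sizes 0.0518 0.0535 ang 84.6 -0.2
drift top ring [[0.4345987  0.22867614 0.07      ]] top disc [[0.43528639 0.22867305 0.14      ]]
scene ring [[0.44120278 0.23021924 0.07      ]] disc [[0.43962221 0.23070096 0.14      ]]
[[0.326, 0.908, 0.264, 0.255], [-0.945, 0.314, 0.088, -0.521], [-0.003, -0.278, 0.961, 0.374], [0.0, 0.0, 0.0, 1.0]] [[376.1, 0.0, 318.6], [0.0, 376.1, 242.8], [0.0, 0.0, 1.0]]
```

```bash
cat >> h.py <<'E'
def plan(x,y,z):
    o=ctrl.get_obs(); w,*v=o['eef_rot']; r=R.from_quat([*v,w])
    print('t',round(o['time_s'],2),'pos',np.round(o['eef_pos'],4),'F',np.round(o['wrist_force'],1),'open',round(o['opening'],3),'g',round(o['grasp_force'],1))
    d=np.array([x,y,z])-o['eef_pos']
    # rotation (tool axes) to bring tool z to world -z
    zt=r.inv().apply([0,0,-1.]); 
    print('shift cm',np.round(r.inv().apply(d)*100,2),'tilt fix(6deg)',np.round(np.degrees(np.cross([0,0,1],zt))/6,3))
E
python3 -c "
from h import *
plan(.4365,.229,.25)"
```

```text
t 0.1 pos [ 0.1878 -0.543   0.2495] F [0.1 0.2 0.3] open 0.999 g 0.0
shift cm [ 4.872e+01 -6.484e+01  6.000e-02] tilt fix(6deg) [-0.015 -0.003  0.   ]
```

Emit:
send_rows(dr=[[0,0,0],[0,0,0],[0,0,0],[0,0,0],[0,0,0],[0,0,0],[0,0,0],[0,0,0]], xyz=[[1.2,-1.6,0],[3.6,-4.8,0],[6.6,-8.8,0],[9.9,-13.2,0],[13.5,-18,0],[17.1,-22.8,0],[20.7,-27.6,0],[24.3,-32.4,0]], jaw=[100,100,100,100,100,100,100,100])

```text
time_s: 1.1
eef_pos: [0.3117, -0.156, 0.2502]
eef_rot: [0.0, 0.986, 0.165, 0.0]
wrist_force: [1.0, -1.2, -0.4]
opening: 1.001
grasp_force: 0.0
```

Emit:
send_rows(dr=[[0,0,0],[0,0,0],[0,0,0],[0,0,0],[0,0,0],[0,0,0],[0,0,0],[0,0,0]], xyz=[[3.6,-4.8,0],[7.2,-9.6,0],[10.8,-14.4,0],[14.4,-19.2,0],[18,-24,0],[21,-28,0],[23.3,-31,0],[24.4,-32.4,0]], jaw=[100,100,100,100,100,100,100,100])

```text
time_s: 2.1
eef_pos: [0.4363, 0.2297, 0.2498]
eef_rot: [0.0, 0.986, 0.167, -0.001]
wrist_force: [-0.2, -0.6, -0.0]
opening: 1.002
grasp_force: 0.0
```

```bash
python3 - <<'E'
from h import *
plan(.4365,.229,.11)
im,c=snap('wrist','w1.png')
print(proj(c,[[.4365,.229,.14],[.4365,.229,.07]]))
E
```

```text
t 2.1 pos [0.4363 0.2297 0.2498] F [-0.2 -0.6 -0. ] open 1.002 g 0.0
shift cm [1.000e-02 7.000e-02 1.398e+01] tilt fix(6deg) [-0.001  0.01   0.   ]
[[319.40462902 246.83406323]
 [319.37103087 222.36984027]]
```

View pics/w1.png

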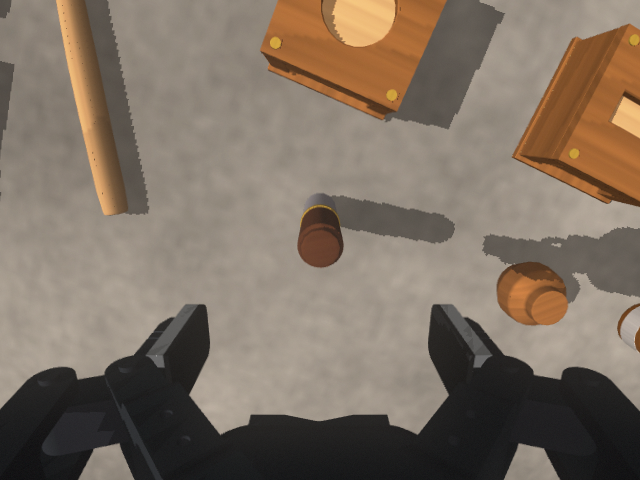

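The wrist view shows the drift's top disc at about (320.5,247), against a predicted (319.4,246.8), so the position is confirmed. I'll descend and grip.

Emit:
send_rows(dr=[[0,0,0],[0,0,0],[0,0,0],[0,0,0],[0,0,0],[0,0,0],[0,0,0],[0,0,0]], xyz=[[0,0,1.5],[0,0,4],[0,0,7],[0,0,10],[0,0,12],[0,0,13.3],[0,0,13.8],[0,0,13.8]], jaw=[100,100,100,100,100,100,100,100])

```text
time_s: 3.15
eef_pos: [0.4366, 0.2278, 0.1124]
eef_rot: [0.0, 0.986, 0.165, 0.0]
wrist_force: [0.6, -0.5, 1.1]
opening: 0.997
grasp_force: 0.0
```

Emit:
send_rows(dr=[[0,0,0],[0,0,0],[0,0,0],[0,0,0],[0,0,0],[0,0,0],[0,0,0],[0,0,0]], xyz=[[0,0,0],[0,0,0],[0,0,0],[0,0,0],[0,0,0],[0,0,0],[0,0,0],[0,0,0]], jaw=[60,45,36,30,20,10,10,10])

```text
time_s: 4.15
eef_pos: [0.4368, 0.2283, 0.1128]
eef_rot: [-0.0, 0.986, 0.166, 0.0]
wrist_force: [-1.2, -0.5, 5.2]
opening: 0.351
grasp_force: 59.0
```

Emit:
send_rows(dr=[[0,0,0],[0,0,0],[0,0,0],[0,0,0],[0,0,0],[0,0,0],[0,0,0],[0,0,0]], xyz=[[0,0,-0.5],[0,0,-2],[0,0,-4.5],[0,0,-7],[0,0,-9.5],[0,0,-11.5],[0,0,-12.7],[0,0,-13]], jaw=[10,10,10,10,10,10,10,10])

```text
time_s: 5.15
eef_pos: [0.4367, 0.2281, 0.2431]
eef_rot: [-0.0, 0.986, 0.166, 0.001]
wrist_force: [0.3, 0.9, -3.9]
opening: 0.351
grasp_force: 59.5
```

```bash
python3 - <<'E'
from h import *
plan(.616,-.244,.2425)
im,c=snap('scene','s1.png')
p=proj(c,[[.4367,.228,.13],[.4367,.228,.20]]);print(p)
x,y=p.mean(0).astype(int); i=im[y-60:y+90,x-100:x+100,::-1]; cv2.imwrite('pics/s1c.png',cv2.resize(i,(600,450),interpolation=cv2.INTER_CUBIC)); print(x,y)
E
```

```text
t 5.15 pos [0.4367 0.2281 0.2431] F [ 0.3  0.9 -3.9] open 0.351 g 59.5
shift cm [ 1.52 50.48  0.07] tilt fix(6deg) [ 0.001 -0.012  0.   ]
[[440.62588643 213.67542086]
 [448.18734354 181.30436386]]
444 197
```

View pics/s1c.png

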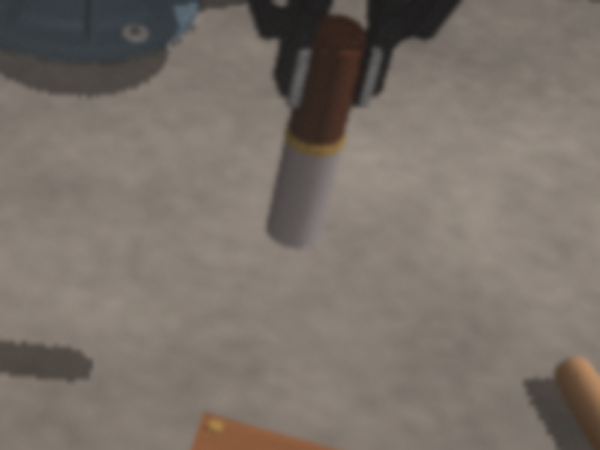

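The drift hangs vertical, with its foot at crop (294,238) where I predicted (290,230). I'll carry it to above the opening.

Emit:
send_rows(dr=[[0,0,0],[0,0,0],[0,0,0],[0,0,0],[0,0,0],[0,0,0],[0,0,0],[0,0,0]], xyz=[[0,0.7,0],[0.1,2.5,0],[0.2,5.5,0],[0.3,9,0],[0.4,13,0],[0.5,17,0],[0.6,21,0],[0.7,25,0]], jaw=[10,10,10,10,10,10,10,10])

```text
time_s: 6.2
eef_pos: [0.5248, -0.0085, 0.2417]
eef_rot: [-0.0, 0.986, 0.165, -0.0]
wrist_force: [-0.2, 1.6, -2.9]
opening: 0.349
grasp_force: 59.6
```

Emit:
send_rows(dr=[[0,0,0],[0,0,0],[0,0,0],[0,0,0],[0,0,0],[0,0,0],[0,0,0],[0,0,0]], xyz=[[0.1,4,0],[0.2,8,0],[0.3,12,0],[0.4,16,0],[0.5,20,0],[0.6,23,0],[0.7,25,0],[0.8,25.5,0]], jaw=[10,10,10,10,10,10,10,10])

```text
time_s: 7.2
eef_pos: [0.6149, -0.2467, 0.2411]
eef_rot: [-0.0, 0.986, 0.164, -0.001]
wrist_force: [-0.2, 0.4, -3.6]
opening: 0.351
grasp_force: 59.8
```

```bash
python3 - <<'E'
from h import *
plan(.616,-.244,.2025)
E
```

```text
t 7.2 pos [ 0.6149 -0.2467  0.2411] F [-0.2  0.4 -3.6] open 0.351 g 59.8
shift cm [ 0.2  -0.21  3.86] tilt fix(6deg) [-0.009  0.013  0.   ]
```

Emit:
send_rows(dr=[[0,0,0],[0,0,0],[0,0,0],[0,0,0],[0,0,0],[0,0,0],[0,0,0],[0,0,0]], xyz=[[0,0,0],[0,0,0.5],[0,0,1.5],[0,0,2.5],[0,0,3.2],[0,0,3.7],[0,0,3.8],[0,0,3.8]], jaw=[10,10,10,10,10,10,10,10])

```text
time_s: 8.2
eef_pos: [0.6157, -0.2444, 0.2045]
eef_rot: [0.0, 0.986, 0.166, 0.0]
wrist_force: [0.4, -1.3, -3.6]
opening: 0.348
grasp_force: 59.8
```

```bash
python3 - <<'E'
from h import *
plan(.616,-.244,.1625)
a,c=snap('scene','s2.png'); b,d=snap('top','t2.png')
f=lambda i,x,y,w,h:cv2.resize(i[y:y+h,x:x+w,::-1],(400,400),interpolation=cv2.INTER_CUBIC)
cv2.imwrite('pics/c2.png',np.hstack([f(b,410,130,110,110),f(a,100,170,110,110)]))
E
```

```text
t 8.2 pos [ 0.6157 -0.2444  0.2045] F [ 0.4 -1.3 -3.6] open 0.348 g 59.8
shift cm [ 0.04 -0.03  4.2 ] tilt fix(6deg) [ 0.002 -0.002  0.   ]
```

View pics/c2.png

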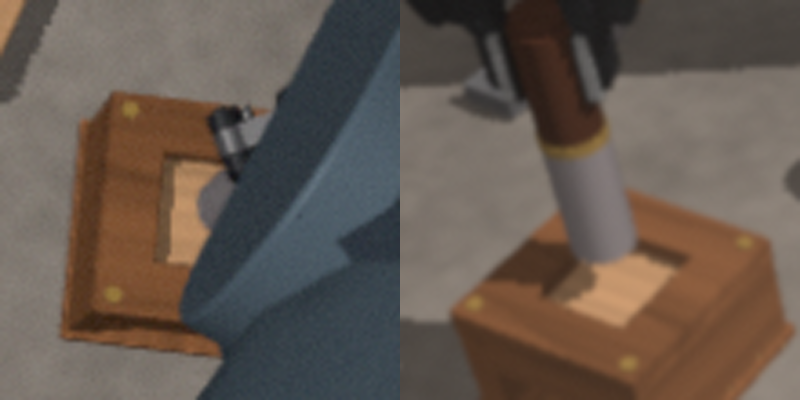

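The foot is centred over the opening in both views, so I'll lower it and push slowly.

Emit:
send_rows(dr=[[0,0,0],[0,0,0],[0,0,0],[0,0,0],[0,0,0],[0,0,0],[0,0,0],[0,0,0]], xyz=[[0,0,0.5],[0,0,1.2],[0,0,1.9],[0,0,2.4],[0,0,2.8],[0,0,3.2],[0,0,3.6],[0,0,3.9]], jaw=[10,10,10,10,10,10,10,10])

```text
time_s: 9.3
eef_pos: [0.6159, -0.2444, 0.1662]
eef_rot: [0.0, 0.986, 0.166, 0.0]
wrist_force: [-2.2, 1.3, 5.4]
opening: 0.349
grasp_force: 60.6
```

Emit:
send_rows(dr=[[0,0,0],[0,0,0],[0,0,0],[0,0,0],[0,0,0],[0,0,0],[0,0,0],[0,0,0]], xyz=[[0,0,0.2],[0,0,0.4],[0,0,0.6],[0,0,0.8],[0,0,1.0],[0,0,1.2],[0,0,1.4],[0,0,1.6]], jaw=[10,10,10,10,10,10,10,10])

```text
time_s: 10.3
eef_pos: [0.6157, -0.2444, 0.1492]
eef_rot: [0.0, 0.986, 0.166, 0.0]
wrist_force: [-0.5, 1.5, 4.1]
opening: 0.344
grasp_force: 60.6
```

```bash
python3 - <<'E'
from h import *
plan(.616,-.244,.1445)
E
```

```text
t 10.3 pos [ 0.6157 -0.2444  0.1492] F [-0.5  1.5  4.1] open 0.344 g 60.6
shift cm [ 0.04 -0.03  0.47] tilt fix(6deg) [ 0.003 -0.002  0.   ]
```

Emit:
send_rows(dr=[[0,0,0],[0,0,0],[0,0,0],[0,0,0],[0,0,0],[0,0,0],[0,0,0],[0,0,0]], xyz=[[0,0,0.1],[0,0,0.2],[0,0,0.3],[0,0,0.35],[0,0,0.4],[0,0,0.45],[0,0,0.5],[0,0,0.5]], jaw=[10,10,10,10,10,10,10,10])

```text
time_s: 11.3
eef_pos: [0.6158, -0.2444, 0.1449]
eef_rot: [0.0, 0.986, 0.166, 0.0]
wrist_force: [-0.9, 0.8, 6.7]
opening: 0.348
grasp_force: 60.8
```

Not yet on the base, since the force hasn't risen clearly. I'll continue gently.

Emit:
send_rows(dr=[[0,0,0],[0,0,0],[0,0,0],[0,0,0],[0,0,0],[0,0,0],[0,0,0],[0,0,0]], xyz=[[0,0,0.05],[0,0,0.1],[0,0,0.15],[0,0,0.15],[0,0,0.2],[0,0,0.2],[0,0,0.2],[0,0,0.2]], jaw=[10,10,10,10,10,10,10,10])

```text
time_s: 12.3
eef_pos: [0.6161, -0.2444, 0.1448]
eef_rot: [0.0, 0.986, 0.166, 0.001]
wrist_force: [-4.0, 2.1, 15.8]
opening: 0.348
grasp_force: 61.9
```

Emit:
send_rows(dr=[[0,0,0],[0,0,0],[0,0,0],[0,0,0],[0,0,0],[0,0,0],[0,0,0],[0,0,0]], xyz=[[0,0,0.05],[0,0,0.1],[0,0,0.15],[0,0,0.2],[0,0,0.2],[0,0,0.2],[0,0,0.2],[0,0,0.2]], jaw=[10,10,10,10,10,10,10,10])

```text
time_s: 13.3
eef_pos: [0.6166, -0.2445, 0.1447]
eef_rot: [0.001, 0.986, 0.166, 0.001]
wrist_force: [-7.7, 5.0, 23.7]
opening: 0.354
grasp_force: 62.9
```

The tile is seated: 27 N with no further travel, and the foot is at the expected 32 mm. I'll withdraw.

Emit:
send_rows(dr=[[0,0,0],[0,0,0],[0,0,0],[0,0,0],[0,0,0],[0,0,0],[0,0,0],[0,0,0]], xyz=[[0,0,-0.4],[0,0,-1],[0,0,-2.5],[0,0,-4.5],[0,0,-6.5],[0,0,-8.5],[0,0,-10],[0,0,-10.5]], jaw=[10,10,10,10,10,10,10,10])

```text
time_s: 14.3
eef_pos: [0.6161, -0.2446, 0.2471]
eef_rot: [0.001, 0.986, 0.166, 0.001]
wrist_force: [0.6, -0.2, -3.0]
opening: 0.347
grasp_force: 59.9
```

```bash
python3 - <<'E'
from h import *
plan(.43,.21,.2425)
im,c=snap('scene','s3.png')
i=im[110:330,80:300,::-1]; cv2.imwrite('pics/c3.png',cv2.resize(i,(600,600),interpolation=cv2.INTER_CUBIC))
E
```

```text
t 14.3 pos [ 0.6161 -0.2446  0.2471] F [ 0.6 -0.2 -3. ] open 0.347 g 59.9
shift cm [ -2.74 -49.05   0.37] tilt fix(6deg) [ 0.017 -0.014  0.   ]
```

View pics/c3.png

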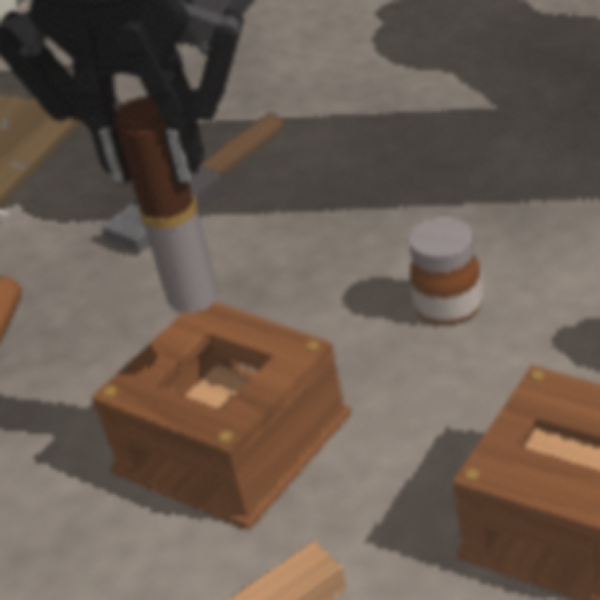

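The tile has dropped, visible deep in the opening at crop (215,385), and the drift is free. I'll carry it back to its original spot.

Emit:
send_rows(dr=[[0,0,0],[0,0,0],[0,0,0],[0,0,0],[0,0,0],[0,0,0],[0,0,0],[0,0,0]], xyz=[[0,-0.7,0],[-0.1,-2.5,0],[-0.2,-5.5,0],[-0.3,-9,0],[-0.4,-13,0],[-0.5,-17,0],[-0.6,-21,0],[-0.7,-25,0]], jaw=[10,10,10,10,10,10,10,10])

```text
time_s: 15.35
eef_pos: [0.5256, -0.008, 0.2446]
eef_rot: [-0.0, 0.986, 0.166, -0.001]
wrist_force: [0.8, 0.1, -2.7]
opening: 0.351
grasp_force: 59.8
```

Emit:
send_rows(dr=[[0,0,0],[0,0,0],[0,0,0],[0,0,0],[0,0,0],[0,0,0],[0,0,0],[0,0,0]], xyz=[[-0.1,-4,0],[-0.2,-8,0],[-0.3,-12,0],[-0.4,-16,0],[-0.5,-20,0],[-0.6,-23,0],[-0.7,-25,0],[-0.8,-25.5,0]], jaw=[10,10,10,10,10,10,10,10])

```text
time_s: 16.35
eef_pos: [0.4347, 0.2293, 0.2447]
eef_rot: [-0.0, 0.986, 0.167, -0.001]
wrist_force: [0.3, 0.5, -1.9]
opening: 0.347
grasp_force: 59.9
```

Emit:
send_rows(dr=[[0,0,0],[0,0,0],[0,0,0],[0,0,0],[0,0,0],[0,0,0],[0,0,0],[0,0,0]], xyz=[[0,0,0],[0,0,0.5],[0,0,2],[0,0,4],[0,0,6],[0,0,8],[0,0,9.5],[0,0,10]], jaw=[10,10,10,10,10,10,10,10])

```text
time_s: 17.35
eef_pos: [0.4357, 0.2276, 0.1438]
eef_rot: [0.0, 0.986, 0.165, -0.001]
wrist_force: [-0.3, 0.4, -2.8]
opening: 0.35
grasp_force: 59.9
```

```bash
python3 - <<'E'
from h import *
plan(.4365,.228,.1127)
im,c=snap('scene','s4.png'); p=ctrl.get_obs()['eef_pos']
q=proj(c,[[p[0],p[1],p[2]-.1127]])[0]; print(q); x,y=q.astype(int)
i=im[y-120:y+40,x-100:x+100,::-1]; cv2.imwrite('pics/c4.png',cv2.resize(i,(700,560),interpolation=cv2.INTER_CUBIC))
E
```

```text
t 17.35 pos [0.4357 0.2276 0.1438] F [-0.3  0.4 -2.8] open 0.35 g 59.9
shift cm [ 0.09 -0.01  3.11] tilt fix(6deg) [-0.002  0.024  0.   ]
[431.08556189 253.48408263]
```

View pics/c4.png

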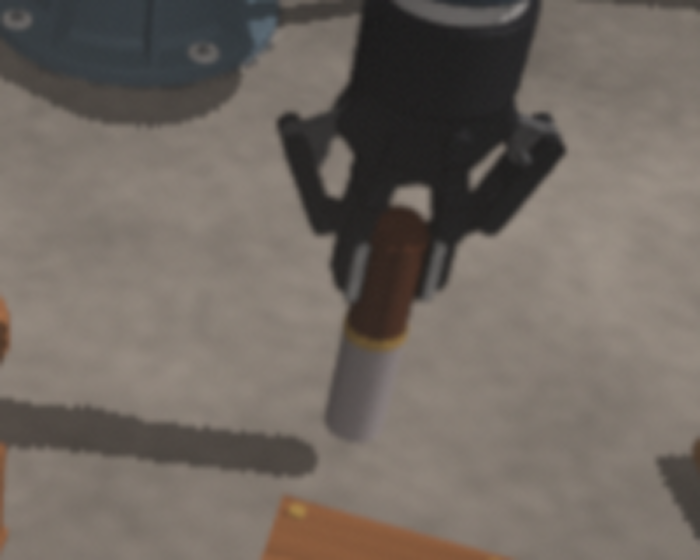

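The drift hangs vertical above its spot, with its foot at crop (352,430). I'll lower to contact.

Emit:
send_rows(dr=[[0,0,0],[0,0,0],[0,0,0],[0,0,0],[0,0,0],[0,0,0],[0,0,0],[0,0,0]], xyz=[[0,0,0.4],[0,0,1],[0,0,1.7],[0,0,2.2],[0,0,2.6],[0,0,2.8],[0,0,2.9],[0,0,2.9]], jaw=[10,10,10,10,10,10,10,10])

```text
time_s: 18.4
eef_pos: [0.4365, 0.2281, 0.1164]
eef_rot: [-0.0, 0.986, 0.166, 0.0]
wrist_force: [-0.8, -0.1, -3.6]
opening: 0.346
grasp_force: 59.9
```

Emit:
send_rows(dr=[[0,0,0],[0,0,0],[0,0,0],[0,0,0],[0,0,0],[0,0,0],[0,0,0],[0,0,0]], xyz=[[0,0,0.05],[0,0,0.1],[0,0,0.1],[0,0,0.15],[0,0,0.15],[0,0,0.2],[0,0,0.2],[0,0,0.2]], jaw=[10,10,10,10,10,10,10,10])

```text
time_s: 19.4
eef_pos: [0.4365, 0.2281, 0.1143]
eef_rot: [-0.0, 0.986, 0.166, 0.0]
wrist_force: [-0.2, 0.3, -2.4]
opening: 0.351
grasp_force: 59.9
```

Emit:
send_rows(dr=[[0,0,0],[0,0,0],[0,0,0],[0,0,0],[0,0,0],[0,0,0],[0,0,0],[0,0,0]], xyz=[[0,0,0.05],[0,0,0.1],[0,0,0.1],[0,0,0.15],[0,0,0.15],[0,0,0.2],[0,0,0.2],[0,0,0.2]], jaw=[10,10,10,10,10,10,10,10])

```text
time_s: 20.4
eef_pos: [0.4368, 0.2282, 0.1129]
eef_rot: [-0.0, 0.986, 0.166, 0.0]
wrist_force: [-3.0, -0.5, 5.9]
opening: 0.351
grasp_force: 60.6
```

The drift's foot is on the bench. I'll release it.

Emit:
send_rows(dr=[[0,0,0],[0,0,0],[0,0,0],[0,0,0],[0,0,0],[0,0,0],[0,0,0],[0,0,0]], xyz=[[0,0,-0.05],[0,0,-0.05],[0,0,-0.05],[0,0,-0.05],[0,0,-0.05],[0,0,-0.05],[0,0,-0.05],[0,0,-0.05]], jaw=[10,34,38,45,60,80,100,100])

```text
time_s: 21.4
eef_pos: [0.4365, 0.2281, 0.1128]
eef_rot: [-0.0, 0.986, 0.166, 0.0]
wrist_force: [0.7, -0.0, 0.1]
opening: 1.002
grasp_force: 0.0
```

Emit:
send_rows(dr=[[0,0,0],[0,0,0],[0,0,0],[0,0,0],[0,0,0],[0,0,0],[0,0,0],[0,0,0]], xyz=[[0,0,0],[0,0,0],[0,0,-1],[0,0,-3],[0,0,-6],[0,0,-9],[0,0,-12],[0,0,-14]], jaw=[100,100,100,100,100,100,100,100])

```text
time_s: 22.4
eef_pos: [0.437, 0.2282, 0.2553]
eef_rot: [-0.0, 0.986, 0.166, 0.001]
wrist_force: [-0.0, -0.5, 0.8]
opening: 1.001
grasp_force: 0.0
```

Emit:
send_rows(dr=[[0,0,0],[0,0,0],[0,0,0],[0,0,0],[0,0,0],[0,0,0],[0,0,0],[0,0,0]], xyz=[[0,0.7,0],[0,2.5,0],[0,5,0],[0,8,0],[0,11,0],[0,14,0],[0,16,0],[0,17,0]], jaw=[100,100,100,100,100,100,100,100])

```text
time_s: 23.4
eef_pos: [0.4917, 0.0662, 0.2518]
eef_rot: [-0.0, 0.986, 0.165, -0.001]
wrist_force: [0.4, -0.3, 0.3]
opening: 1.0
grasp_force: 0.0
```

```bash
python3 - <<'E'
from h import *
plan(.436,.228,.25)
snap('scene','s5.png')
E
```

```text
t 23.4 pos [0.4917 0.0662 0.2518] F [ 0.4 -0.3  0.3] open 1.0 g 0.0
shift cm [ -0.   -17.11   0.19] tilt fix(6deg) [-0.006  0.015  0.   ]
```

View pics/s5.png

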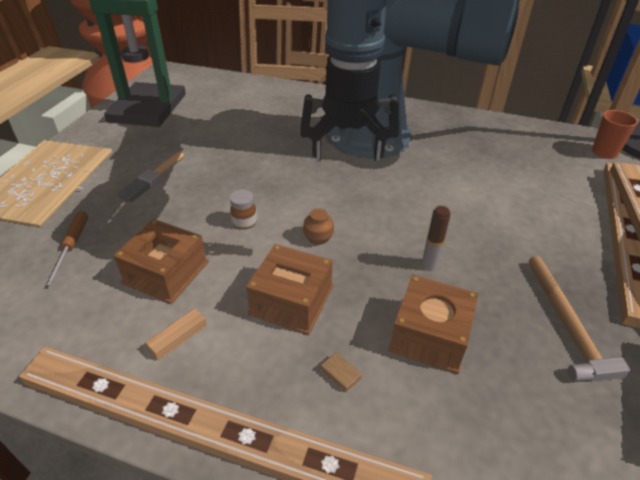

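The drift stands upright at (436,240). The tile lies deep in its frame at (160,250), and the gripper is clear of everything.

```bash
python3 -c "
from bench import ctrl
print(ctrl.hand_in())"
```

```text
the job is handed in; nothing more can be done
None
```

I pushed the tile down onto the frame's base with the drift, stood the drift upright again at its original spot clear of the frame, and handed the job in at about 23 s; no verdict came back.

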